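# Rate three detent springs by feel and fit the right one

### The arm

A 6-joint arm with a two-finger parallel gripper is mounted at the origin on a cart in front of the work surface, level with it; the furniture and walls round the work are solid. World frame = base frame: x ahead of the robot, y to its left, z up, the work surface at z = 0. Lengths are in m, angles in rad, forces in N, time in s.
With the tool pointing down it reaches from about 0.35 to 0.95 m from the base axis. Payload 17.4 kg.
Tool frame: the origin (TCP) lies at the very end of the fingers, on their centre line; the grasp point (between the pads) lies 19 mm behind it; z points along the fingers, y is the line along which they close (so a half turn about z gives the same grasp; the last joint's range is limited). The gripper opens to 93 mm and grips with 3 to 60 N. Pads are 15 mm wide; open, the fingers measure 128 mm over their backs; the gripper's body (75 mm by 188 mm) begins 65 mm behind the grasp point.
Start: joints at [-1.294, 0.116, 1.442, -0, 1.584, -0.038], TCP at [0.209, -0.642, 0.195] pointing down, gripper open.
Joint ranges: [-2.83, 2.83], [-0.83, 2.19], [0.07, 2.5], [-1.14, 4.28], [0.01, 3], [-2.97, 2.97]. Speed limits (rad/s): [1.89, 1.89, 2.22, 3.14, 3.14, 3.14].

### API

Orientations are given as a unit quaternion [x, y, z, w].
In Python, from cell import get_state, cams, hand_in gives the robot as it stands.
- The arm moves only by the shell command python3 -m handwheel 'ROWS'. ROWS is JSON, a list of rows, each an object with "linear": the shift along the tool's x, y, z in cm, a list of three; "yaw": the turn about the tool's z in rad; "jaw": the opening, from 0 (shut) to 1 (fully open). In form: [{"linear": [x, y, z], "yaw": yaw, "jaw": jaw}, ...]. A call has 1 to 20 rows; each row is the pose to reach, as a shift and turn from the pose commanded when the call began, along the tool's axes at that moment; what a row does not reach only later rows make up. A row lasts 1/12 s, in which the tool goes at most 41.7 mm and 7.16 degrees, less where a joint would pass 70% of its speed; a pose out of reach is approached as far as the arm can. A call with a gripper value outside its range is refused whole. The fingers move at their own pace and stop on an object; the grip force is fixed at half the most. Time passes only in rows, so rows that repeat a pose let the fingers close. It gives the time, the measured TCP pose, the force, the opening and the grip force at its end, in the units of the state.
- get_state(): the state, without advancing time (a new reading comes with each control period).
- cams.camera(name): name is "scene" or "top" or "wrist"; returns a dict with "frame" (384x512x3 uint8, red, green, blue), "fx", "fy", "cx", "cy" (pixels), "R" (3x3) and "t" (3): a world point X has camera coordinates R X + t; the wrist camera has in their place "hand_eye" (4x4, takes a point from camera to tool coordinates, whose origin is the TCP and whose axes are the flange's). Camera axes: x right, y down, z forward; pixel columns grow to the right and rows downward; lengths in m; the calibration is good to about 2 mm. A picture is of the moment at which its call begins: read the wrist's pose just before it. There is no depth.
- hand_in(): hands the job in; it is judged then, once.
The state is a dict: "time": time; "joint_pos": joint angles; "joint_velocities": joint speeds; "effort": joint torques, N m; "tool_pos": TCP position; "ee_rot": TCP orientation; "contact_force": force on the tool from outside, world axes, zero at the start; "ft_torque": the same for the moment, N m; "grip_width": opening from 0.0 (shut) to 1.0 (fully open); "gripper_force": force on a finger pad.
Only numpy, scipy, OpenCV 4.12 (cv2) and the standard library are available. Lean on these libraries where they do the work, as an engineer would, in place of code of your own. Each camera call takes 0.05 s, during which the arm holds its last target. There are 200 camera calls.

### The job

Three look-alike gear-selector detent springs got mixed up on the bench: one is soft, one is right, one is stiff. Press the rivet at the middle of a leaf down with about 10 N and hold it for a second: the right spring gives about 5 mm, the soft one more than 10 mm, the stiff one about 2 mm; never load a leaf beyond 18 N, that would spoil it. Set the spring that proved right flat and fully home in the seat of the selector housing with its roller over the notched quadrant, and prove it there once more with the same 10 N press, held a second; leave the other two springs and the loose nut and bolt where they lie.

Things in the scene. Friction and masses are not known exactly. Their poses are not given: they have to be found in the camera images.
- spring_a: Spring A, one of three: outwardly identical detent springs, shuffled. Steel foot 122 x 44 x 8 mm, long along x. Steel riser on it, 26 x 22 mm (x, y), capped at 62 mm, screw heads to 66 mm. From the riser a steel leaf, 16 x 2 mm, 90 mm free, runs toward -x at height 56 mm; 12 mm roller under its end. 0.3 to 0.45 kg, centre of mass 15 mm from the riser's middle, leaf side. Origin under the foot's centre, z up.
- spring_a_grip (a point): Point to grip spring A at, across y: inside its steel riser (22 mm wide there), 40 mm above the foot's underside and 28 mm toward +x from the foot's centre. Axes as the spring: x points from the roller end to the riser end, z up.
- spring_a_button: Round-headed steel rivet, 14 mm across, through the leaf of spring A at mid-span, 5 mm proud of it: the place to press. Origin on its crown, 62 mm above the foot's underside when free (camber differs by up to 1 mm), 58 mm from the grip point toward the roller; sinks as the leaf bends.
- spring_b: Spring B, one of three: outwardly identical detent springs, shuffled. Steel foot 122 x 44 x 8 mm, long along x. Steel riser on it, 26 x 22 mm (x, y), capped at 62 mm, screw heads to 66 mm. From the riser a steel leaf, 16 x 2 mm, 90 mm free, runs toward -x at height 56 mm; 12 mm roller under its end. 0.3 to 0.45 kg, centre of mass 15 mm from the riser's middle, leaf side. Origin under the foot's centre, z up.
- spring_b_grip (a point): Point to grip spring B at, across y: inside its steel riser (22 mm wide there), 40 mm above the foot's underside and 28 mm toward +x from the foot's centre. Axes as the spring: x points from the roller end to the riser end, z up.
- spring_b_button: Round-headed steel rivet, 14 mm across, through the leaf of spring B at mid-span, 5 mm proud of it: the place to press. Origin on its crown, 62 mm above the foot's underside when free (camber differs by up to 1 mm), 58 mm from the grip point toward the roller; sinks as the leaf bends.
- spring_c: Spring C, one of three: outwardly identical detent springs, shuffled. Steel foot 122 x 44 x 8 mm, long along x. Steel riser on it, 26 x 22 mm (x, y), capped at 62 mm, screw heads to 66 mm. From the riser a steel leaf, 16 x 2 mm, 90 mm free, runs toward -x at height 56 mm; 12 mm roller under its end. 0.3 to 0.45 kg, centre of mass 15 mm from the riser's middle, leaf side. Origin under the foot's centre, z up.
- spring_c_grip (a point): Point to grip spring C at, across y: inside its steel riser (22 mm wide there), 40 mm above the foot's underside and 28 mm toward +x from the foot's centre. Axes as the spring: x points from the roller end to the riser end, z up.
- spring_c_button: Round-headed steel rivet, 14 mm across, through the leaf of spring C at mid-span, 5 mm proud of it: the place to press. Origin on its crown, 62 mm above the foot's underside when free (camber differs by up to 1 mm), 58 mm from the grip point toward the roller; sinks as the leaf bends.
- housing: Selector housing: grey cast plate 176 x 86 x 10 mm, bolted down, with a shallow rectangular seat for a spring foot, 127 x 49 mm inside (2.5 mm play all round). Origin on the bench under the seat's centre; x along the seat, z up. Seat floor 10 mm above the bench; rails 7 mm over the floor with sloping bright lead-in lips to 13 mm. Notched steel quadrant at the -x end, 83 mm from the seat's centre.
- seat_grip (a point): Where the grip point of a spring lies when its foot is fully home in the seat with the roller over the quadrant: 28 mm toward +x from the seat's centre, 50 mm above the bench. Axes as the housing: a seated spring has its x along the housing's x.
- bolt: Hex bolt, 78 mm, lying loose behind the springs: a bystander. Origin under its middle.
- nut: Hex nut, 22 mm, lying loose behind the springs: a bystander. Origin under its middle.

How it is judged:
By the outcome, as a careful person would: the job done as asked, in the order asked, and still so for the second after the job is handed in, with the robot touching nothing.
It also fails if it takes over 72 s, if anything falls off the work surface, if the arm or the gripper's body presses on something with over 40 N, if the wrist force passes 120 N, or if a joint passes its speed limit or range.

## Working session

There is one attempt and no reset: what is moved stays moved. The work goes in short steps, Python scripts to look and compute and a shell command to move; the robot and the scene stay as the last step left them, time stands still between calls to the robot, and variables do not carry over. Pictures are saved under pics/ and viewed, at most 10 in all, crops included, and the job is handed in when it is done.

```bash
mkdir -p pics; python3 - <<'E'
from cell import get_state,cams
import cv2,numpy as np
s=get_state();print({k:np.round(v,3).tolist() for k,v in s.items()})
for n in ("top","scene"):
    c=cams.camera(n);cv2.imwrite(f"pics/{n}0.png",c["frame"][:,:,::-1]);print(n,c["fx"],c["fy"],c["cx"],c["cy"],np.round(c["R"],4).tolist(),np.round(c["t"],4).tolist())
a=cv2.imread("pics/top0.png");cv2.imwrite("pics/top0b.png",cv2.resize(a,(800,600),interpolation=cv2.INTER_CUBIC))
a=cv2.imread("pics/scene0.png");cv2.imwrite("pics/scene0b.png",cv2.resize(a,(800,600),interpolation=cv2.INTER_CUBIC))
E
```

```text
{'time': 0.0, 'joint_pos': [-1.294, 0.116, 1.442, 0.0, 1.584, -0.038], 'joint_velocities': [0.001, -0.0, 0.001, -0.001, -0.0, 0.0], 'effort': [0.0, -72.126, -62.261, 0.078, 0.024, -0.0], 'tool_pos': [0.209, -0.642, 0.194], 'ee_rot': [0.988, 0.157, -0.0, -0.001], 'contact_force': [-0.133, -0.318, 0.431], 'ft_torque': [-0.068, -0.044, 0.023], 'gripper_force': 0.0, 'grip_width': 1.002}
top 448.50595512412275 448.50595512412275 253.3786532673788 184.809265692793 [[0.0226, -0.9997, -0.0125], [-0.9958, -0.0214, -0.0886], [0.0883, 0.0144, -0.996]] [-0.2665, 0.558, 1.0118]
scene 384.9115204684458 384.9115204684458 253.2922746207375 192.65481265242315 [[-0.8839, -0.4672, -0.0227], [-0.2407, 0.4961, -0.8342], [0.401, -0.7319, -0.5509]] [0.3946, 0.3269, 0.454]
```

View pics/top0b.png

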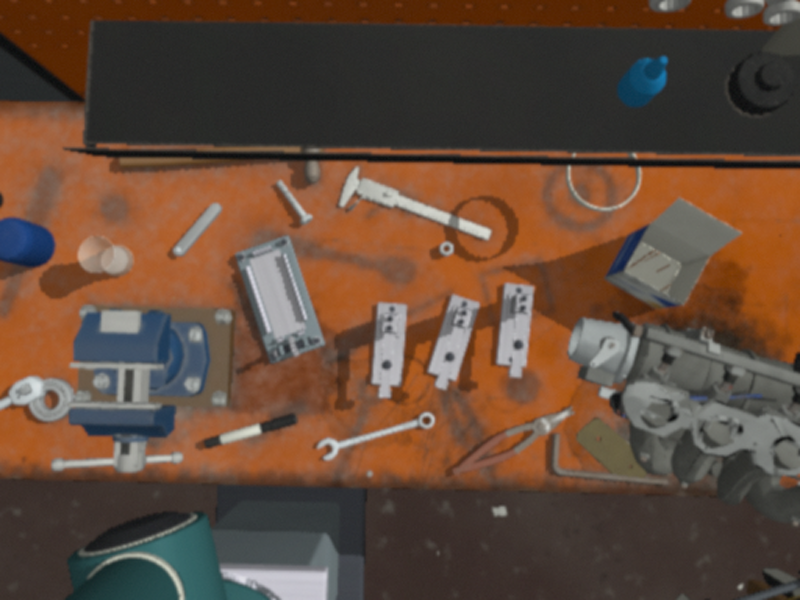

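View pics/scene0b.png

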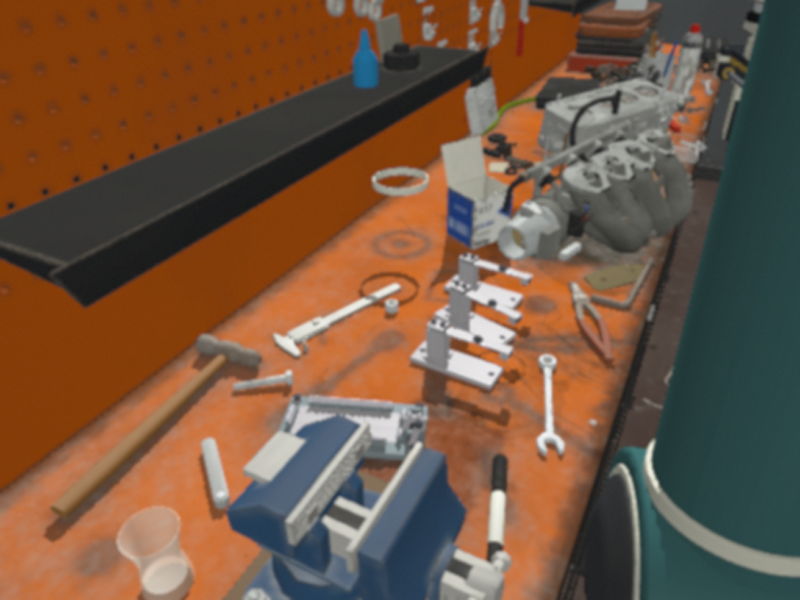

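The top view shows three springs at about (388,350), (455,340) and (515,330), risers up (+x), and the housing at (280,300) with its quadrant at the bottom. I'll enlarge that region for measuring.

```bash
python3 - <<'E'
import cv2
a=cv2.imread("pics/top0.png")[145:265,145:345]
cv2.imwrite("pics/crop0.png",cv2.resize(a,(800,480),interpolation=cv2.INTER_CUBIC))
E
```

```text
(no output)
```

View pics/crop0.png

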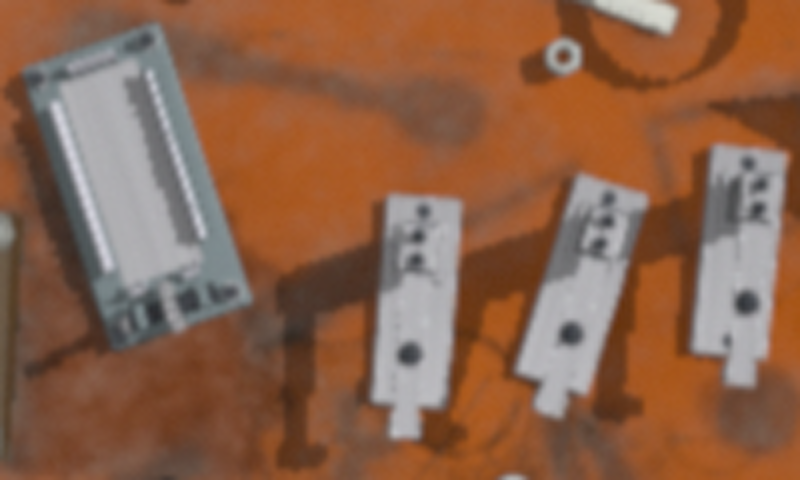

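The crop clearly shows the foot corners, rivets and plate corners (for example rivets at crop (410,354), (571,334) and (747,303)). I'll fit planar poses to them.

```bash
cat > h.py <<'E'
import numpy as np, cv2
from scipy.optimize import least_squares
from scipy.spatial.transform import Rotation as Ro
SP=np.array([[61,22,8],[61,-22,8],[-61,-22,8],[-61,22,8],[-30,0,62]])/1000
HO=np.array([[88,43,10],[88,-43,10],[-88,-43,10],[-88,43,10]])/1000
def T(p,M):
    c,s=np.cos(p[2]),np.sin(p[2]);return np.c_[c*M[:,0]-s*M[:,1]+p[0],s*M[:,0]+c*M[:,1]+p[1],M[:,2]]
def proj(c,X,R=None,t=None):
    R=c["R"] if R is None else R;t=c["t"] if t is None else t
    q=X@np.array(R).T+np.array(t);return np.c_[c["fx"]*q[:,0]/q[:,2]+c["cx"],c["fy"]*q[:,1]/q[:,2]+c["cy"]]
def fit(c,M,uv,p0=(.6,-.05,0),R=None,t=None):
    return least_squares(lambda p:(proj(c,T(p,M),R,t)-uv).ravel(),p0)
def wristRt(c,s):
    A=np.eye(4);A[:3,:3]=Ro.from_quat(s["ee_rot"]).as_matrix();A[:3,3]=s["tool_pos"]
    B=np.linalg.inv(A@np.array(c["hand_eye"]));return B[:3,:3],B[:3,3]
def delta(s,xyz,yaw=None):
    "tool-frame shift (cm) & yaw to bring TCP to world xyz with tool x axis at world angle yaw"
    R=Ro.from_quat(s["ee_rot"]).as_matrix();d=R.T@(np.array(xyz)-s["tool_pos"])*100
    a=np.arctan2(R[1,0],R[0,0]);return np.round(d,2),(None if yaw is None else round(-((yaw-a+np.pi)%(2*np.pi)-np.pi),3))
E
python3 - <<'E'
from h import *; from cell import *
c=cams.camera("top");s=get_state()
P={"1":[(386,196),(461,199),(445,408),(370,403),(410,354)],"2":[(579,174),(648,196),(582,396),(516,375),(571,334)],"3":[(713,145),(788,153),(768,357),(692,352),(747,303)],"H":[(22,73),(160,23),(252,300),(114,350)]}
for k,v in P.items():
    uv=(np.array(v)+.5)/4-.5+145
    M=HO if k=="H" else SP; r=fit(c,M,uv);p=r.x
    print(k,np.round(p,4),"deg",round(np.degrees(p[2]),1),"res",np.round(r.fun,2))
    B=T(p,np.array([[-.03,0,.062],[.028,0,.04]]));print(np.round(B,4).tolist())
print(Ro.from_quat(s["ee_rot"]).as_matrix().round(3).tolist(), get_state()["tool_pos"])
print(np.round(cams.camera("wrist")["hand_eye"],4).tolist())
E
```

```text
1 [ 0.4831 -0.2446 -0.0502] deg -2.9 res [-0.04 -0.57 -0.02  0.03  0.21  0.29  0.    0.14 -0.15  0.09]
[[0.4531, -0.2431, 0.062], [0.511, -0.246, 0.04]]
2 [ 0.4946 -0.3406 -0.295 ] deg -16.9 res [-0.42 -0.14  0.3   0.21  0.82  0.25 -0.79 -0.49  0.09  0.15]
[[0.4659, -0.3318, 0.062], [0.5214, -0.3487, 0.04]]
3 [ 0.5159 -0.4322 -0.0912] deg -5.2 res [-0.15 -0.37 -0.13 -0.27 -0.22  0.91 -0.18 -0.01  0.65 -0.26]
[[0.486, -0.4295, 0.062], [0.5438, -0.4348, 0.04]]
H [ 0.5467 -0.0799  0.3594] deg 20.6 res [-0.42 -1.04 -0.35 -0.55  0.65  0.87  0.1   0.66]
[[0.5186, -0.0904, 0.062], [0.5729, -0.0701, 0.04]]
[[0.951, 0.31, -0.0], [0.31, -0.951, 0.001], [0.0, -0.001, -1.0]] [ 0.20893377 -0.64167835  0.19469329]
[[-0.0001, -0.9539, -0.3003, 0.0845], [1.0, -0.0001, 0.0, 0.0008], [-0.0, -0.3003, 0.9539, -0.1891], [0.0, 0.0, 0.0, 1.0]]
```

```bash
python3 - <<'E'
from h import *; from cell import *
print(delta(get_state(),[.486,-.4295,.085],-.0912))
E
```

```text
(array([ 32.91, -11.59,  10.99]), np.float64(0.406))
```

```bash
python3 -m handwheel '[{"linear":[2,-4,-5],"yaw":0.05,"jaw":0},{"linear":[5,-9,-6],"yaw":0.1,"jaw":0},{"linear":[8,-14,-6],"yaw":0.2,"jaw":0},{"linear":[11,-18,-6],"yaw":0.3,"jaw":0},{"linear":[14,-18,-4],"yaw":0.406,"jaw":0},{"linear":[18,-16.5,-1],"yaw":0.406,"jaw":0},{"linear":[22,-15,2],"yaw":0.406,"jaw":0},{"linear":[26,-14,5],"yaw":0.406,"jaw":0},{"linear":[30,-12.5,8],"yaw":0.406,"jaw":0},{"linear":[32.9,-11.6,11],"yaw":0.406,"jaw":0},{"linear":[32.9,-11.6,11],"yaw":0.406,"jaw":0},{"linear":[32.9,-11.6,11],"yaw":0.406,"jaw":0},{"linear":[32.9,-11.6,11],"yaw":0.406,"jaw":0},{"linear":[32.9,-11.6,11],"yaw":0.406,"jaw":0},{"linear":[32.9,-11.6,11],"yaw":0.406,"jaw":0},{"linear":[32.9,-11.6,11],"yaw":0.406,"jaw":0}]'
python3 - <<'E'
from h import *; from cell import *
s=get_state();c=cams.camera("wrist");f=c["frame"][:,:,::-1].copy()
cv2.imwrite("pics/w1.png",f)
R,t=wristRt(c,s)
b=np.array([[.486,-.4295,.062],[*s["tool_pos"]]])
uv=proj(c,b,R,t);print(uv, s["tool_pos"],s["contact_force"])
for q in uv: cv2.drawMarker(f,tuple(int(x) for x in np.round(q)),(0,0,255),cv2.MARKER_CROSS,14,1)
cv2.imwrite("pics/w1m.png",cv2.resize(f,(800,600)))
E
```

```text
time: 1.53
tool_pos: [0.4854, -0.4303, 0.0867]
ee_rot: [0.999, -0.046, 0.001, 0.001]
contact_force: [-0.1, -0.2, 0.8]
grip_width: 0.005
gripper_force: 0.0
[[255.24925698 212.41572201]
 [256.19190835 225.20554766]] [ 0.48542806 -0.43027367  0.08671863] [-0.09676374 -0.24671734  0.83968118]
```

View pics/w1m.png

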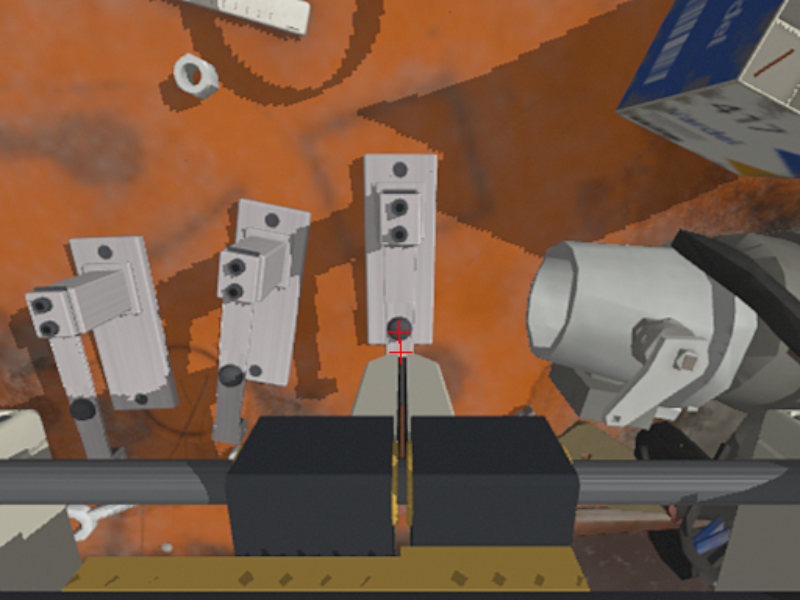

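The wrist view puts spring 3's rivet at (398,328), about 1 mm from the prediction at (399,332). I'll descend gently.

```bash
python3 -m handwheel '[{"linear":[0.1,-0.05,1],"yaw":0,"jaw":0},{"linear":[0.1,-0.05,1.8],"yaw":0,"jaw":0},{"linear":[0.1,-0.05,2.0],"yaw":0,"jaw":0},{"linear":[0.1,-0.05,2.0],"yaw":0,"jaw":0},{"linear":[0.1,-0.05,2.0],"yaw":0,"jaw":0},{"linear":[0.1,-0.05,2.0],"yaw":0,"jaw":0}]'
```

```text
time: 2.08
tool_pos: [0.487, -0.4294, 0.0654]
ee_rot: [0.999, -0.046, 0.0, 0.0]
contact_force: [-0.7, 0.8, 0.2]
grip_width: 0.003
gripper_force: 0.0
```

```bash
python3 -m handwheel '[{"linear":[0,0,0.1],"yaw":0,"jaw":0},{"linear":[0,0,0.2],"yaw":0,"jaw":0},{"linear":[0,0,0.3],"yaw":0,"jaw":0},{"linear":[0,0,0.4],"yaw":0,"jaw":0},{"linear":[0,0,0.4],"yaw":0,"jaw":0},{"linear":[0,0,0.4],"yaw":0,"jaw":0},{"linear":[0,0,0.4],"yaw":0,"jaw":0}]'
```

```text
time: 2.67
tool_pos: [0.487, -0.4293, 0.0613]
ee_rot: [0.999, -0.046, 0.0, -0.0]
contact_force: [0.5, 0.4, -0.1]
grip_width: 0.009
gripper_force: 0.0
```

```bash
python3 -m handwheel '[{"linear":[0,0,0.05],"yaw":0,"jaw":0},{"linear":[0,0,0.1],"yaw":0,"jaw":0},{"linear":[0,0,0.15],"yaw":0,"jaw":0},{"linear":[0,0,0.15],"yaw":0,"jaw":0},{"linear":[0,0,0.15],"yaw":0,"jaw":0},{"linear":[0,0,0.15],"yaw":0,"jaw":0}]'
```

```text
time: 3.17
tool_pos: [0.487, -0.4292, 0.0597]
ee_rot: [0.999, -0.046, 0.0, -0.0]
contact_force: [0.0, -0.8, 0.4]
grip_width: 0.004
gripper_force: 0.0
```

```bash
python3 -m handwheel '[{"linear":[0,0,0.05],"yaw":0,"jaw":0},{"linear":[0,0,0.1],"yaw":0,"jaw":0},{"linear":[0,0,0.15],"yaw":0,"jaw":0},{"linear":[0,0,0.15],"yaw":0,"jaw":0},{"linear":[0,0,0.15],"yaw":0,"jaw":0},{"linear":[0,0,0.15],"yaw":0,"jaw":0}]'
```

```text
time: 3.67
tool_pos: [0.4869, -0.4293, 0.0582]
ee_rot: [0.999, -0.046, -0.0, -0.0]
contact_force: [0.6, -0.3, -0.5]
grip_width: 0.007
gripper_force: 0.0
```

```bash
python3 - <<'E'
from h import *; from cell import *
s=get_state();c=cams.camera("wrist");f=c["frame"][:,:,::-1]
print(s["contact_force"],s["tool_pos"],s["ft_torque"])
cv2.imwrite("pics/w2.png",cv2.resize(f[130:280,160:360],(800,600),interpolation=cv2.INTER_CUBIC))
E
```

```text
[ 0.57557103 -0.3442382  -0.48104754] [ 0.48694647 -0.42925275  0.05821479] [ 0.03142608 -0.01156251 -0.0304912 ]
```

View pics/w2.png

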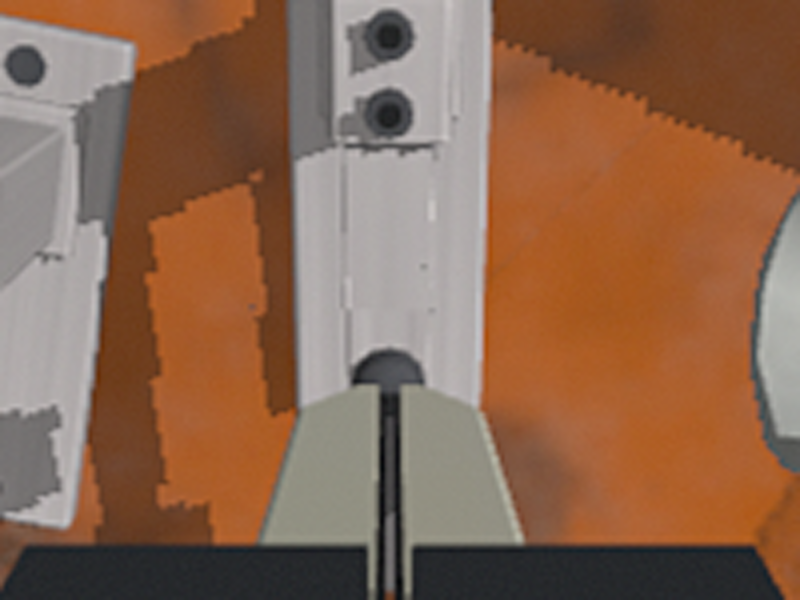

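```bash
python3 - <<'E'
from h import *; from cell import *
s=get_state();c=cams.camera("wrist");R,t=wristRt(c,s)
def ray(u,v,z):
    d=R.T@np.array([(u-c["cx"])/c["fx"],(v-c["cy"])/c["fy"],1]);o=-R.T@t;return o+d*(z-o[2])/d[2]
for n,(x,y) in dict(rivet_top=(388,348),rivL=(352,383),rivR=(425,383),tipL=(340,390),tipR=(440,390),scr1=(389,35),scr2=(389,114)).items():
    for z in (.066,.058,.050): print(n,z,np.round((ray(160+x/4,130+y/4,z)-s["tool_pos"])*1000,1))
print(c["fx"])
E
```

```text
rivet_top 0.066 [ 9.7 -1.5  7.7]
rivet_top 0.058 [ 6.4 -1.2 -0.3]
rivet_top 0.05 [ 3.1 -0.9 -8.3]
rivL 0.066 [3.6 5.5 7.7]
rivL 0.058 [-0.   6.1 -0.3]
rivL 0.05 [-3.6  6.8 -8.3]
rivR 0.066 [ 2.4 -7.5  7.7]
rivR 0.058 [-1.2 -7.4 -0.3]
rivR 0.05 [-4.9 -7.4 -8.3]
tipL 0.066 [2.4 7.8 7.7]
tipL 0.058 [-1.2  8.5 -0.3]
tipL 0.05 [-4.8  9.2 -8.3]
tipR 0.066 [  0.8 -10.    7.7]
tipR 0.058 [ -2.9 -10.1  -0.3]
tipR 0.05 [ -6.6 -10.2  -8.3]
scr1 0.066 [64.1 -6.6  7.7]
scr1 0.058 [63.2 -6.6 -0.3]
scr1 0.05 [62.4 -6.5 -8.3]
scr2 0.066 [51.3 -5.5  7.7]
scr2 0.058 [49.8 -5.3 -0.3]
scr2 0.05 [48.4 -5.2 -8.3]
276.25263064418135
```

The rivet is centred under the closed fingertips to within about 1 mm. I'll go on down carefully.

```bash
python3 -m handwheel '[{"linear":[0,0,0.05],"yaw":0,"jaw":0},{"linear":[0,0,0.1],"yaw":0,"jaw":0},{"linear":[0,0,0.15],"yaw":0,"jaw":0},{"linear":[0,0,0.2],"yaw":0,"jaw":0},{"linear":[0,0,0.2],"yaw":0,"jaw":0},{"linear":[0,0,0.2],"yaw":0,"jaw":0}]'; python3 -c "
from cell import *
print(get_state()['contact_force'],get_state()['ft_torque'])"
```

```text
time: 4.27
tool_pos: [0.4869, -0.4292, 0.0562]
ee_rot: [0.999, -0.046, -0.0, -0.0]
contact_force: [-0.0, 0.3, -0.8]
grip_width: 0.005
gripper_force: 0.0
[-0.04298336  0.26200351 -0.75585931] [0.01623478 0.02797062 0.041771  ]
```

```bash
python3 -m handwheel '[{"linear":[0,0,0.05],"yaw":0,"jaw":0},{"linear":[0,0,0.1],"yaw":0,"jaw":0},{"linear":[0,0,0.15],"yaw":0,"jaw":0},{"linear":[0,0,0.2],"yaw":0,"jaw":0},{"linear":[0,0,0.2],"yaw":0,"jaw":0},{"linear":[0,0,0.2],"yaw":0,"jaw":0}]'; python3 - <<'E'
from cell import *
import cv2
print(get_state()['contact_force'],get_state()['ft_torque'])
f=cams.camera("wrist")["frame"][:,:,::-1];g=cams.camera("scene")["frame"][:,:,::-1]
a=cv2.resize(f[170:260,210:310],(400,360),interpolation=cv2.INTER_CUBIC);b=cv2.resize(g[125:215,270:370],(400,360),interpolation=cv2.INTER_CUBIC)
cv2.imwrite("pics/m3.png",cv2.hconcat([a,b]))
E
```

```text
time: 4.77
tool_pos: [0.4869, -0.4292, 0.0542]
ee_rot: [0.999, -0.046, -0.0, -0.0]
contact_force: [-0.1, 0.5, 1.6]
grip_width: 0.005
gripper_force: 0.0
[-0.05263851  0.50319725  1.58977399] [-0.0129326  -0.03606411 -0.02333335]
```

View pics/m3.png

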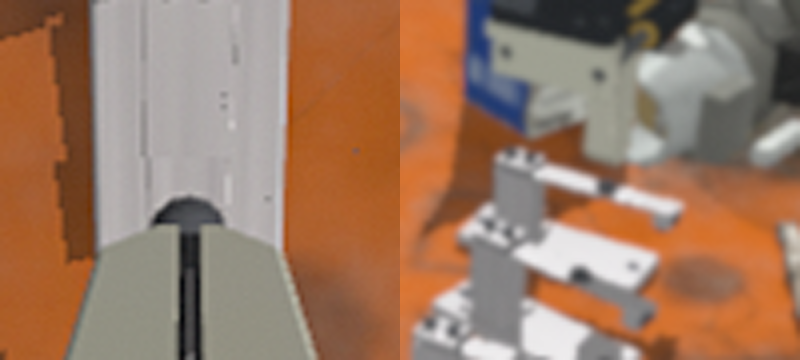

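The wrist half (rivet at (188,212)) and the scene half (tip at (607,162), rivet at (605,187)) suggest a gap under the tip. I'll check this against the calibration.

```bash
python3 - <<'E'
from h import *; from cell import *
s=get_state();c=cams.camera("scene");p=s["tool_pos"]
f=lambda X:((proj(c,np.array(X))-[270,125])*4+[400,0]).round(1).tolist()
print("tcp",f([p,p+[0,0,.01]]))
pp=(.517,-.4322,-.0912)
print("rivet,roller end,riser top corners",f(T(pp,np.array([[-.03,0,.062],[-.075,0,.056],[.041,.011,.062],[.015,.011,.062],[.041,-.011,.062],[-.061,-.022,.008],[-.061,.022,.008]]))))
print(s["contact_force"])
E
```

```text
tcp [[602.7, 190.5], [604.0, 176.2]]
rivet,roller end,riser top corners [[603.5, 179.2], [672.6, 207.6], [490.8, 157.4], [528.3, 168.1], [507.3, 142.7], [657.8, 251.9], [628.7, 285.7]]
[-0.20239723 -0.09275005  0.05278994]
```

Both views agree that the fingertips end about 16–20 mm above the stated TCP when shut, so there has been no contact yet. I'll go on down.

```bash
python3 -m handwheel '[{"linear":[0,0,0.1],"yaw":0,"jaw":0},{"linear":[0,0,0.2],"yaw":0,"jaw":0},{"linear":[0,0,0.3],"yaw":0,"jaw":0},{"linear":[0,0,0.3],"yaw":0,"jaw":0},{"linear":[0,0,0.3],"yaw":0,"jaw":0},{"linear":[0,0,0.3],"yaw":0,"jaw":0}]'; python3 -m handwheel '[{"linear":[0,0,0.1],"yaw":0,"jaw":0},{"linear":[0,0,0.2],"yaw":0,"jaw":0},{"linear":[0,0,0.2],"yaw":0,"jaw":0},{"linear":[0,0,0.2],"yaw":0,"jaw":0},{"linear":[0,0,0.2],"yaw":0,"jaw":0}]'
```

```text
time: 5.42
tool_pos: [0.487, -0.4293, 0.0513]
ee_rot: [0.999, -0.046, 0.0, -0.0]
contact_force: [0.1, -0.4, 0.6]
grip_width: 0.006
gripper_force: 0.0
time: 5.83
tool_pos: [0.487, -0.4293, 0.0493]
ee_rot: [0.999, -0.046, 0.0, 0.0]
contact_force: [0.3, -0.8, -0.3]
grip_width: 0.003
gripper_force: 0.0
```

```bash
python3 -m handwheel '[{"linear":[0,0,0.1],"yaw":0,"jaw":0},{"linear":[0,0,0.2],"yaw":0,"jaw":0},{"linear":[0,0,0.2],"yaw":0,"jaw":0},{"linear":[0,0,0.2],"yaw":0,"jaw":0},{"linear":[0,0,0.2],"yaw":0,"jaw":0}]'
```

```text
time: 6.25
tool_pos: [0.4869, -0.4293, 0.0473]
ee_rot: [0.999, -0.046, 0.0, 0.0]
contact_force: [-0.1, 0.3, -0.2]
grip_width: 0.004
gripper_force: 0.0
```

```bash
python3 -m handwheel '[{"linear":[0,0,0.1],"yaw":0,"jaw":0},{"linear":[0,0,0.2],"yaw":0,"jaw":0},{"linear":[0,0,0.2],"yaw":0,"jaw":0},{"linear":[0,0,0.2],"yaw":0,"jaw":0},{"linear":[0,0,0.2],"yaw":0,"jaw":0}]'; python3 - <<'E'
from cell import *
import cv2
f=cams.camera("wrist")["frame"][:,:,::-1];g=cams.camera("scene")["frame"][:,:,::-1]
a=cv2.resize(f[170:260,210:310],(400,360),interpolation=cv2.INTER_CUBIC);b=cv2.resize(g[125:215,270:370],(400,360),interpolation=cv2.INTER_CUBIC)
cv2.imwrite("pics/m4.png",cv2.hconcat([a,b]))
E
```

```text
time: 6.67
tool_pos: [0.487, -0.4292, 0.0452]
ee_rot: [0.999, -0.046, -0.0, -0.0]
contact_force: [0.3, -0.3, 0.5]
grip_width: 0.003
gripper_force: 0.0
```

View pics/m4.png

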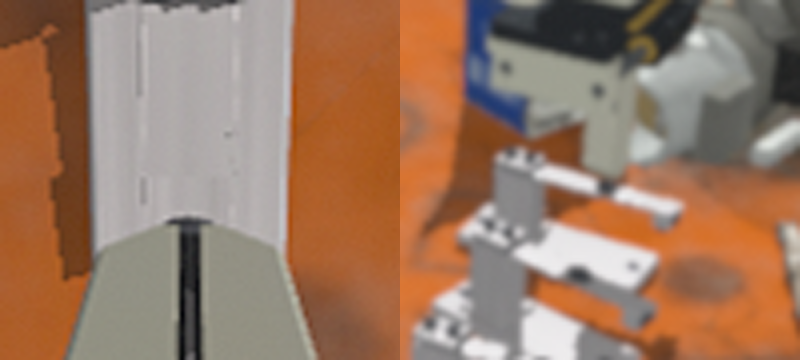

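The tip is now just above the rivet (scene: tip at (605,180), rivet at (607,188)) and centred on it in the wrist half. I'll touch down in small steps.

```bash
python3 -m handwheel '[{"linear":[0,0,0.1],"yaw":0,"jaw":0},{"linear":[0,0,0.2],"yaw":0,"jaw":0},{"linear":[0,0,0.2],"yaw":0,"jaw":0},{"linear":[0,0,0.2],"yaw":0,"jaw":0},{"linear":[0,0,0.2],"yaw":0,"jaw":0}]'
```

```text
time: 7.18
tool_pos: [0.487, -0.4293, 0.0432]
ee_rot: [0.999, -0.046, 0.0, -0.0]
contact_force: [-0.5, -0.5, 0.2]
grip_width: 0.005
gripper_force: 0.0
```

```bash
python3 -m handwheel '[{"linear":[0,0,0.1],"yaw":0,"jaw":0},{"linear":[0,0,0.15],"yaw":0,"jaw":0},{"linear":[0,0,0.15],"yaw":0,"jaw":0},{"linear":[0,0,0.15],"yaw":0,"jaw":0},{"linear":[0,0,0.15],"yaw":0,"jaw":0}]'
```

```text
time: 7.6
tool_pos: [0.4869, -0.4293, 0.0417]
ee_rot: [0.999, -0.046, -0.0, -0.0]
contact_force: [-0.1, -0.8, -0.6]
grip_width: 0.006
gripper_force: 0.0
```

```bash
python3 -m handwheel '[{"linear":[0,0,0.1],"yaw":0,"jaw":0},{"linear":[0,0,0.15],"yaw":0,"jaw":0},{"linear":[0,0,0.15],"yaw":0,"jaw":0},{"linear":[0,0,0.15],"yaw":0,"jaw":0},{"linear":[0,0,0.15],"yaw":0,"jaw":0}]'
```

```text
time: 8.02
tool_pos: [0.487, -0.4293, 0.0403]
ee_rot: [0.999, -0.046, 0.0, 0.0]
contact_force: [-0.2, 0.2, 1.1]
grip_width: 0.008
gripper_force: 0.0
```

```bash
python3 -m handwheel '[{"linear":[0,0,0.1],"yaw":0,"jaw":0},{"linear":[0,0,0.15],"yaw":0,"jaw":0},{"linear":[0,0,0.15],"yaw":0,"jaw":0},{"linear":[0,0,0.15],"yaw":0,"jaw":0},{"linear":[0,0,0.15],"yaw":0,"jaw":0}]'
```

```text
time: 8.43
tool_pos: [0.487, -0.4293, 0.0389]
ee_rot: [0.999, -0.046, 0.0, 0.0]
contact_force: [-0.4, -0.7, 2.0]
grip_width: 0.007
gripper_force: 0.7
```

```bash
python3 -m handwheel '[{"linear":[0,0,0.1],"yaw":0,"jaw":0},{"linear":[0,0,0.2],"yaw":0,"jaw":0},{"linear":[0,0,0.2],"yaw":0,"jaw":0},{"linear":[0,0,0.2],"yaw":0,"jaw":0},{"linear":[0,0,0.2],"yaw":0,"jaw":0}]'; python3 -c "
from cell import *
print(get_state()['contact_force'])"
```

```text
time: 8.85
tool_pos: [0.487, -0.4294, 0.0374]
ee_rot: [0.999, -0.046, 0.0, 0.0]
contact_force: [-2.9, 1.3, 9.0]
grip_width: 0.003
gripper_force: 3.7
[-2.92047531  1.32873719  8.99056478]
```

```bash
python3 -m handwheel '[{"linear":[0,0,0.02],"yaw":0,"jaw":0},{"linear":[0,0,0.02],"yaw":0,"jaw":0},{"linear":[0,0,0.02],"yaw":0,"jaw":0},{"linear":[0,0,0.02],"yaw":0,"jaw":0},{"linear":[0,0,0.02],"yaw":0,"jaw":0},{"linear":[0,0,0.02],"yaw":0,"jaw":0},{"linear":[0,0,0.02],"yaw":0,"jaw":0},{"linear":[0,0,0.02],"yaw":0,"jaw":0},{"linear":[0,0,0.02],"yaw":0,"jaw":0},{"linear":[0,0,0.02],"yaw":0,"jaw":0},{"linear":[0,0,0.02],"yaw":0,"jaw":0},{"linear":[0,0,0.02],"yaw":0,"jaw":0},{"linear":[0,0,0.02],"yaw":0,"jaw":0},{"linear":[0,0,0.02],"yaw":0,"jaw":0}]'; python3 - <<'E'
from h import *; from cell import *
s=get_state();p=s["tool_pos"];print("to riv2",delta(s,[.4665,-.3318,.055],-.295),"riv1",delta(s,[.4536,-.2431,.055],-.0502))
E
```

```text
time: 10.02
tool_pos: [0.487, -0.4295, 0.0372]
ee_rot: [0.999, -0.046, 0.0, 0.0]
contact_force: [-2.7, 1.5, 8.1]
grip_width: -0.0
gripper_force: 4.0
to riv2 (array([-2.93, -9.54, -1.78]), np.float64(0.204)) riv1 (array([ -5.02, -18.25,  -1.79]), np.float64(-0.041))
```

This spring gives about 2 mm at roughly 9 N, so it's the stiff one. Next is the middle spring.

```bash
python3 -m handwheel '[{"linear":[0,0,-1.5],"yaw":0,"jaw":0},{"linear":[0,0,-4],"yaw":0,"jaw":0},{"linear":[-1,-3,-4],"yaw":0.1,"jaw":0},{"linear":[-2,-6,-4],"yaw":0.2,"jaw":0},{"linear":[-2.9,-9.5,-3],"yaw":0.2,"jaw":0},{"linear":[-2.9,-9.5,-1.2],"yaw":0.2,"jaw":0},{"linear":[-2.9,-9.5,-1.2],"yaw":0.2,"jaw":0},{"linear":[-2.9,-9.5,-1.2],"yaw":0.2,"jaw":0},{"linear":[-2.9,-9.5,-1.2],"yaw":0.2,"jaw":0},{"linear":[-2.9,-9.5,-1.2],"yaw":0.2,"jaw":0}]'
python3 - <<'E'
from h import *; from cell import *
s=get_state();c=cams.camera("wrist");f=c["frame"][:,:,::-1]
# dark rivet blob near predicted place
R,t=wristRt(c,s);print(proj(c,np.array([[.4665,-.3318,.0595]]),R,t), delta(s,[.4665,-.3318,.045]))
cv2.imwrite("pics/m5.png",cv2.resize(f[170:260,195:315],(800,600),interpolation=cv2.INTER_CUBIC))
E
```

```text
time: 10.85
tool_pos: [0.4672, -0.333, 0.0496]
ee_rot: [0.989, -0.145, 0.0, 0.0]
contact_force: [-0.5, -0.2, 0.2]
grip_width: 0.007
gripper_force: 0.0
[[254.98602021 232.30521845]] (array([-0.1 , -0.1 ,  0.46]), None)
```

View pics/m5.png

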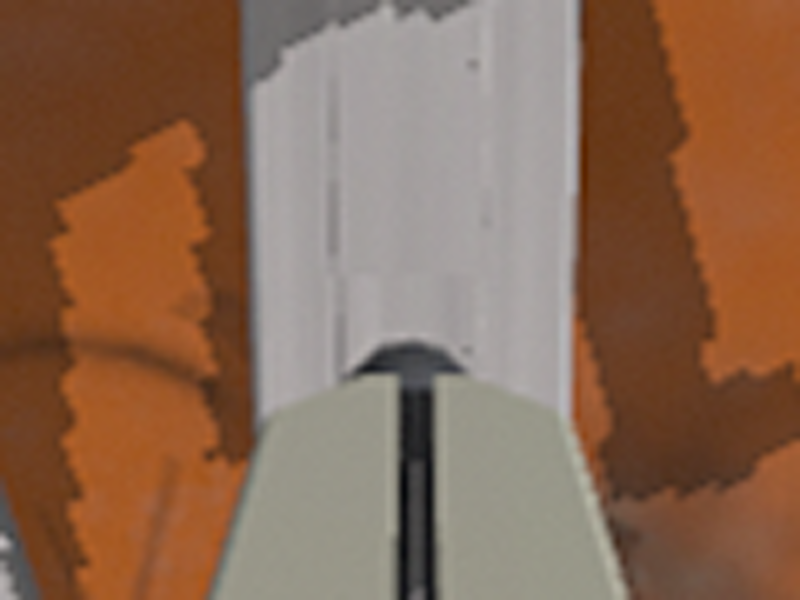

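The middle rivet at (408,370) is about 1 mm left of the finger line (418). I'll correct for that and press.

```bash
python3 -m handwheel '[{"linear":[0,-0.1,0.4],"yaw":0,"jaw":0},{"linear":[0,-0.1,0.8],"yaw":0,"jaw":0},{"linear":[0,-0.1,0.9],"yaw":0,"jaw":0},{"linear":[0,-0.1,0.9],"yaw":0,"jaw":0},{"linear":[0,-0.1,0.9],"yaw":0,"jaw":0},{"linear":[0,-0.1,0.9],"yaw":0,"jaw":0}]'
```

```text
time: 11.4
tool_pos: [0.467, -0.3311, 0.0396]
ee_rot: [0.989, -0.145, -0.0, -0.0]
contact_force: [0.0, 0.7, -0.0]
grip_width: 0.005
gripper_force: 0.0
```

```bash
python3 -m handwheel '[{"linear":[0,0,0.1],"yaw":0,"jaw":0},{"linear":[0,0,0.2],"yaw":0,"jaw":0},{"linear":[0,0,0.2],"yaw":0,"jaw":0},{"linear":[0,0,0.2],"yaw":0,"jaw":0},{"linear":[0,0,0.2],"yaw":0,"jaw":0}]'
```

```text
time: 11.82
tool_pos: [0.4671, -0.3311, 0.0377]
ee_rot: [0.989, -0.145, 0.0, 0.0]
contact_force: [-0.8, -0.6, 1.9]
grip_width: 0.007
gripper_force: 1.1
```

```bash
python3 -m handwheel '[{"linear":[0,0,0.1],"yaw":0,"jaw":0},{"linear":[0,0,0.2],"yaw":0,"jaw":0},{"linear":[0,0,0.2],"yaw":0,"jaw":0},{"linear":[0,0,0.2],"yaw":0,"jaw":0},{"linear":[0,0,0.2],"yaw":0,"jaw":0}]'
```

```text
time: 12.23
tool_pos: [0.467, -0.3311, 0.0358]
ee_rot: [0.989, -0.145, -0.0, 0.0]
contact_force: [-3.1, -0.2, 5.3]
grip_width: 0.002
gripper_force: 2.8
```

```bash
python3 -m handwheel '[{"linear":[0,0,0.1],"yaw":0,"jaw":0},{"linear":[0,0,0.2],"yaw":0,"jaw":0},{"linear":[0,0,0.24],"yaw":0,"jaw":0},{"linear":[0,0,0.24],"yaw":0,"jaw":0},{"linear":[0,0,0.24],"yaw":0,"jaw":0},{"linear":[0,0,0.24],"yaw":0,"jaw":0},{"linear":[0,0,0.24],"yaw":0,"jaw":0}]'; python3 - <<'E'
from cell import *
print(get_state()['contact_force'])
E
```

```text
time: 12.82
tool_pos: [0.4669, -0.3312, 0.0337]
ee_rot: [0.989, -0.145, -0.0, 0.0]
contact_force: [-4.2, 2.3, 8.7]
grip_width: 0.007
gripper_force: 4.7
[-4.15444751  2.2597653   8.65817957]
```

```bash
python3 -m handwheel '[{"linear":[0,0,0.05],"yaw":0,"jaw":0},{"linear":[0,0,0.06],"yaw":0,"jaw":0},{"linear":[0,0,0.06],"yaw":0,"jaw":0},{"linear":[0,0,0.06],"yaw":0,"jaw":0},{"linear":[0,0,0.06],"yaw":0,"jaw":0},{"linear":[0,0,0.06],"yaw":0,"jaw":0},{"linear":[0,0,0.06],"yaw":0,"jaw":0},{"linear":[0,0,0.06],"yaw":0,"jaw":0},{"linear":[0,0,0.06],"yaw":0,"jaw":0},{"linear":[0,0,0.06],"yaw":0,"jaw":0},{"linear":[0,0,0.06],"yaw":0,"jaw":0},{"linear":[0,0,0.06],"yaw":0,"jaw":0},{"linear":[0,0,0.06],"yaw":0,"jaw":0},{"linear":[0,0,0.06],"yaw":0,"jaw":0},{"linear":[0,0,0.06],"yaw":0,"jaw":0},{"linear":[0,0,0.06],"yaw":0,"jaw":0}]'; python3 - <<'E'
from h import *;from cell import *
s=get_state();print(s['contact_force'],"grip",delta(s,[.5224,-.3490,.09],-.295))
E
```

```text
time: 14.15
tool_pos: [0.4669, -0.3312, 0.0332]
ee_rot: [0.989, -0.145, -0.0, 0.0]
contact_force: [-6.0, 2.3, 10.5]
grip_width: 0.004
gripper_force: 5.1
[-5.98785446  2.25160931 10.46251223] grip (array([ 5.83,  0.11, -5.68]), np.float64(0.004))
```

This spring gives about 5.5 mm at 10 N, so it's the right one. I'll rise, move over its riser and open the fingers.

```bash
python3 -m handwheel '[{"linear":[0,0,-1],"yaw":0,"jaw":0},{"linear":[0,0,-4],"yaw":0,"jaw":0.2},{"linear":[3,0,-5],"yaw":0,"jaw":0.5},{"linear":[5.8,0,-5],"yaw":0,"jaw":0.5},{"linear":[5.8,0,-5],"yaw":0,"jaw":0.5},{"linear":[5.8,0,-5],"yaw":0,"jaw":0.5},{"linear":[5.8,0,-5],"yaw":0,"jaw":0.5},{"linear":[5.8,0,-5],"yaw":0,"jaw":0.5},{"linear":[5.8,0,-5],"yaw":0,"jaw":0.5}]'
python3 - <<'E'
from h import *; from cell import *
s=get_state();c=cams.camera("wrist");f=c["frame"][:,:,::-1].copy();g=cams.camera("scene");R,t=wristRt(c,s)
G=T((.5225-.028*np.cos(-.295),-.3480-.028*np.sin(-.295),-.295),np.array([[.028,0,.066],[.028,0,.062],[.015,.011,.062],[.041,.011,.062],[.041,-.011,.062],[.015,-.011,.062]]))
uv=proj(c,G,R,t);print(uv.round(1).tolist())
for q in uv[2:]: cv2.drawMarker(f,tuple(int(x) for x in np.round(q)),(0,0,255),cv2.MARKER_CROSS,4,1)
h=g["frame"][:,:,::-1]
print("tcp scene",(proj(g,s["tool_pos"][None])-[260,100])*4+[400,0])
a=cv2.resize(f[150:300,180:330],(400,400),interpolation=cv2.INTER_CUBIC);b=cv2.resize(h[100:200,260:360],(400,400),interpolation=cv2.INTER_CUBIC)
cv2.imwrite("pics/m6.png",cv2.hconcat([a,b]))
E
```

```text
time: 14.9
tool_pos: [0.5219, -0.3475, 0.0825]
ee_rot: [0.989, -0.145, -0.0, -0.0]
contact_force: [-0.1, 0.5, 0.6]
grip_width: 0.493
gripper_force: 0.0
[[256.8, 216.0], [256.8, 214.2], [243.5, 228.7], [243.1, 199.0], [270.6, 199.1], [270.0, 228.8]]
tcp scene [[538.63577122 300.00991881]]
```

View pics/m6.png

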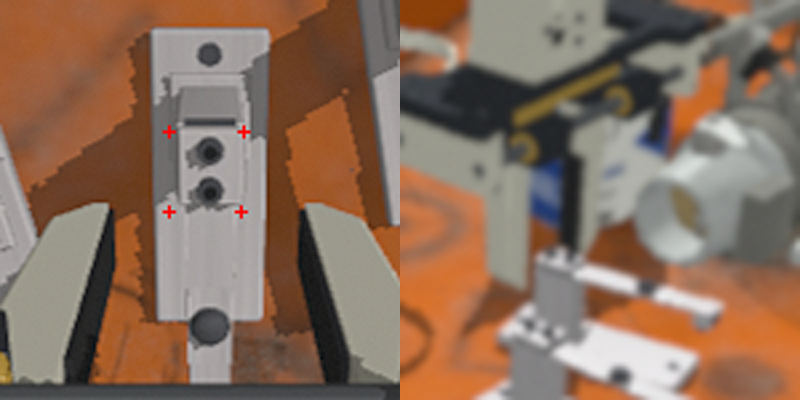

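```bash
python3 - <<'E'
from h import *; from cell import *
s=get_state();c=cams.camera("wrist");R,t=wristRt(c,s)
M=np.vstack([SP,[.028,0,.066]])
uv=(np.array([(153,30),(269,30),(264,321),(157,321),(209,326),(208,170)])+.5)*150/400-.5+[180,150]
print("he",np.round(np.array(c["hand_eye"])[:3,3],4))
for free in (0,1,2):
    def f(q):
        Rr=R@Ro.from_euler("y",q[4]).as_matrix() if free==2 else R
        return (proj(c,T(q[:3],M)-[0,0,q[3]*(free>0)],Rr,-Rr@(-R.T@t))-uv).ravel()
    r=least_squares(f,[.495,-.34,-.295,0,0],x_scale=[.01,.01,.1,.01,.1]);print(free,r.x.round(4),r.cost.round(3),np.round(r.fun,1))
    print("  grip",T(r.x[:3],np.array([[.028,0,.04],[-.03,0,.062]])).round(4).tolist())
E
```

```text
he [ 0.0849  0.0005 -0.1891]
0 [ 0.497 -0.342 -0.291  0.     0.   ] 5.606 [-1.5 -1.1  0.6 -1.2 -0.4 -0.2 -0.4 -0.2  0.5  2.   0.9  0.7]
  grip [[0.5238, -0.35, 0.04], [0.4683, -0.3334, 0.062]]
1 [ 0.4952 -0.3415 -0.291   0.0043  0.    ] 3.21 [-1.1 -0.1  0.2 -0.1 -0.7 -1.  -0.1 -1.   0.5  1.   0.9  0.8]
  grip [[0.5221, -0.3495, 0.04], [0.4665, -0.3329, 0.062]]
2 [ 0.5011 -0.3414 -0.2906  0.0078  0.0248] 0.984 [-0.8  0.2  0.1  0.2 -0.5 -0.   0.1 -0.2  0.2  0.4  0.6 -0.6]
  grip [[0.528, -0.3494, 0.04], [0.4724, -0.3328, 0.062]]
```

The wrist fit agrees with the reported TCP frame, so the fingers themselves simply end about 22 mm short of the TCP. I'll lower to TCP z≈0.004 (tips at about 26 mm), then grip.

```bash
python3 -m handwheel '[{"linear":[0.15,0.15,1],"yaw":0,"jaw":0.5},{"linear":[0.15,0.15,3],"yaw":0,"jaw":0.5},{"linear":[0.15,0.15,5],"yaw":0,"jaw":0.5},{"linear":[0.15,0.15,6.5],"yaw":0,"jaw":0.5},{"linear":[0.15,0.15,7.5],"yaw":0,"jaw":0.5},{"linear":[0.15,0.15,7.8],"yaw":0,"jaw":0.5},{"linear":[0.15,0.15,7.8],"yaw":0,"jaw":0.5},{"linear":[0.15,0.15,7.8],"yaw":0,"jaw":0.5},{"linear":[0.15,0.15,7.8],"yaw":0,"jaw":0.5}]'
```

```text
time: 15.8
tool_pos: [0.5241, -0.3499, 0.0057]
ee_rot: [0.989, -0.145, 0.001, 0.0]
contact_force: [0.6, 0.5, 0.6]
grip_width: 0.503
gripper_force: 0.0
```

```bash
python3 -m handwheel '[{"linear":[0,0,0],"yaw":0,"jaw":0.35},{"linear":[0,0,0],"yaw":0,"jaw":0.25},{"linear":[0,0,0],"yaw":0,"jaw":0.1},{"linear":[0,0,0],"yaw":0,"jaw":0.1},{"linear":[0,0,0],"yaw":0,"jaw":0.1},{"linear":[0,0,0],"yaw":0,"jaw":0.1},{"linear":[0,0,0],"yaw":0,"jaw":0.1},{"linear":[0,0,0],"yaw":0,"jaw":0.1},{"linear":[0,0,0],"yaw":0,"jaw":0.1}]'
```

```text
time: 16.55
tool_pos: [0.5237, -0.3496, 0.0048]
ee_rot: [0.989, -0.145, 0.0, -0.0]
contact_force: [-0.8, 2.0, 4.0]
grip_width: 0.234
gripper_force: 30.0
```

Gripped (21.8 mm wide, 30 N). I'll lift it and carry it to a viewing pose beside the housing.

```bash
python3 -m handwheel '[{"linear":[0,0,-0.5],"yaw":0,"jaw":0.1},{"linear":[0,0,-2],"yaw":0,"jaw":0.1},{"linear":[0,0,-4],"yaw":0,"jaw":0.1},{"linear":[0,0,-7],"yaw":0,"jaw":0.1},{"linear":[0,0,-10],"yaw":0,"jaw":0.1},{"linear":[0,0,-12.5],"yaw":0,"jaw":0.1},{"linear":[0,0,-13],"yaw":0,"jaw":0.1},{"linear":[-0.8,-3,-13],"yaw":-0.1,"jaw":0.1},{"linear":[-1.6,-6,-13],"yaw":-0.2,"jaw":0.1},{"linear":[-2.4,-9,-13],"yaw":-0.32,"jaw":0.1},{"linear":[-3.2,-12,-13],"yaw":-0.44,"jaw":0.1},{"linear":[-3.7,-14.1,-13],"yaw":-0.55,"jaw":0.1},{"linear":[-3.7,-14.1,-13],"yaw":-0.65,"jaw":0.1},{"linear":[-3.7,-14.1,-13],"yaw":-0.65,"jaw":0.1},{"linear":[-3.7,-14.1,-13],"yaw":-0.65,"jaw":0.1},{"linear":[-3.7,-14.1,-13],"yaw":-0.65,"jaw":0.1},{"linear":[-3.7,-14.1,-13],"yaw":-0.65,"jaw":0.1},{"linear":[-3.7,-14.1,-13],"yaw":-0.65,"jaw":0.1}]'
python3 - <<'E'
from h import *; from cell import *
s=get_state();c=cams.camera("wrist");f=c["frame"][:,:,::-1].copy()
cv2.imwrite("pics/w7.png",f);np.savez("w7.npz",p=s["tool_pos"],q=s["ee_rot"])
cv2.imwrite("pics/m7.png",cv2.resize(f[0:288,0:384],(800,600),interpolation=cv2.INTER_CUBIC))
E
```

```text
time: 18.05
tool_pos: [0.5285, -0.2044, 0.1343]
ee_rot: [0.984, 0.177, -0.0, -0.0]
contact_force: [0.7, 0.1, -3.2]
grip_width: 0.234
gripper_force: 30.0
```

View pics/m7.png

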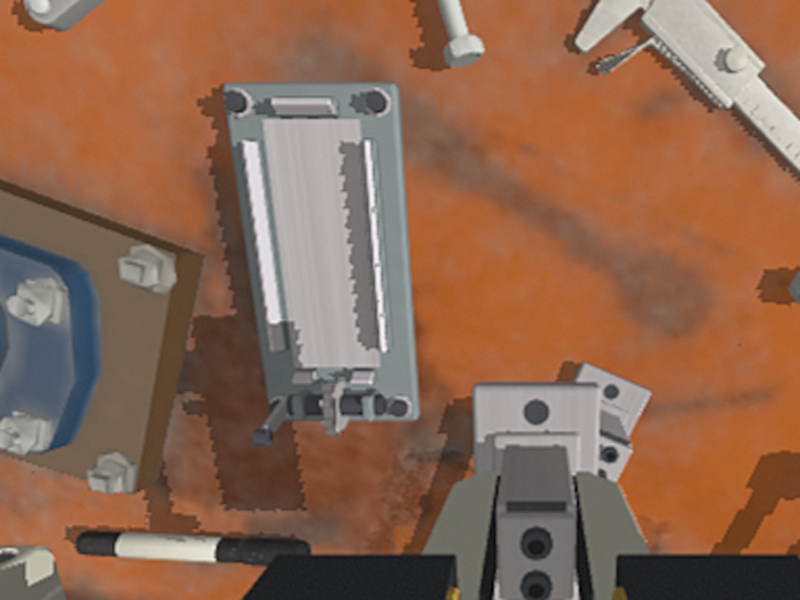

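I'm reading the plate corners (224,85), (398,84), (419,417), the seat floor ends (row 119 and row 368), the held foot's front corners (474,384), (600,383) and the screws (536,545), (536,585). I'll fit the housing and the held spring from those.

```bash
python3 - <<'E'
from h import *; from cell import *
d=np.load("w7.npz");s={"tool_pos":d["p"],"ee_rot":d["q"]};c=cams.camera("wrist");R,t=wristRt(c,s)
k=lambda a:(np.array(a)+.5)*.48-.5
M=HO[:3];uv=k([(224,85),(398,84),(419,417)])
M2=np.vstack([M,[[.0635,.0,.010],[-.0635,0,.010]]]);uv2=np.vstack([uv,k([(311,119),(340,368)])])
for m,u in((M,uv),(M2,uv2)):
  for free in (0,1):
    def f(q):
        e=(proj(c,T(q[:3],m)-[0,0,q[3]*free],R,t)-u).ravel();return e
    r=least_squares(f,[.547,-.08,.36,0],x_scale=[.01,.01,.1,.01]);print(free,r.x.round(4),r.cost.round(2),np.round(r.fun,1))
ra=Ro.from_quat(d["q"]).as_matrix();a=np.arctan2(ra[1,0],ra[0,0]);print("tool yaw",a)
ms=np.array([[.061,.022,.008],[.061,-.022,.008],[.028,0,.066]]);us=k([(474,384),(600,383),(536,565)])
for free in (0,1):
  g=lambda q:(proj(c,T(q[:3],ms)+[0,0,.1295-q[3]*free],R,t)-us).ravel()
  r=least_squares(g,[.5,-.21,.36,0],x_scale=[.01,.01,.1,.01]);G=T(r.x[:3],np.array([[.028,0,.04]]))[0]
  print("held",free,r.x.round(4),np.round(r.fun,1),"grip-tcp in tool cm",(ra.T@(G+[0,0,.1295-r.x[3]*free]-d["p"])*100).round(2),"yaw rel",r.x[2]-a)
E
```

```text
0 [ 0.5475 -0.0813  0.3576  0.    ] 7.37 [-1.1 -1.3  0.3 -0.9  0.9  3.2]
1 [ 0.5474 -0.0786  0.3584  0.0084] 0.26 [ 0.4 -0.2 -0.5  0.   0.1  0.2]
0 [ 0.5503 -0.0797  0.354   0.    ] 50.05 [-1.8 -4.9 -0.1 -4.2  0.1  0.9  1.8  5.5  0.1  4.6]
1 [ 0.5497 -0.0765  0.3558  0.01  ] 35.86 [-0.2 -3.2 -1.2 -2.6 -0.9 -2.3  2.   6.3  0.2  1.9]
tool yaw 0.3562891016426313
held 0 [ 0.5025 -0.2151  0.3548  0.    ] [-1.5 -0.9  1.1 -0.3  0.3  1. ] grip-tcp in tool cm [-0.    0.1  -3.52] yaw rel -0.0015270053802626249
held 1 [ 0.501  -0.2157  0.3548  0.0038] [-0.8 -0.1  0.4  0.5  0.3 -0.3] grip-tcp in tool cm [-0.17  0.1  -3.14] yaw rel -0.0014860681468362724
```

```bash
python3 - <<'E'
from h import *; from cell import *
d=np.load("w7.npz");s={"tool_pos":d["p"],"ee_rot":d["q"]};c=cams.camera("wrist");R,t=wristRt(c,s)
k=lambda a:(np.array(a)+.5)*.48-.5
F=np.array([[.0635,.0245,.01],[.0635,-.0245,.01],[-.0635,-.0245,.01],[-.0635,.0245,.01]])
uv=k([(224,85),(398,84),(419,417),(262,120),(360,118),(380,368),(300,368)])
for mode in ("fixed","dz","tilt"):
    def f(q):
        P=HO[:3]+[q[3],0,0];Rr=R@Ro.from_euler("y",q[5] if mode=="tilt" else 0).as_matrix()
        return (proj(c,T(q[:3],np.vstack([P,F]))-[0,0,q[4]*(mode!="fixed")],Rr,-Rr@(-R.T@t))-uv).ravel()
    r=least_squares(f,[.55,-.08,.36,-.006,0,0],x_scale=[.01,.01,.1,.01,.01,.1])
    G=T(r.x[:3],np.array([[.028,0,.05]]))[0];print(mode,r.x.round(4),r.cost.round(2),np.round(r.fun,1),"seatgrip",G.round(4))
# top view prediction
ct=cams.camera("top")
P=T((.5467,-.0799,.3594),np.array([[.006,0,0],[.034,0,.05]]));print("top-based seat (ox=6mm), grip",P.round(4).tolist())
q=T((.5467+.006*np.cos(.3594),-.0799+.006*np.sin(.3594),.3594),F);print("floor in crop",((proj(ct,q)-145+.5)*4-.5).round(0).tolist())
# refine with edges in saved full-res: tell blue/grey profile across floor along the seat's axis
g=cv2.cvtColor(cv2.imread("pics/w7.png"),cv2.COLOR_BGR2GRAY)
for y in (100,140): print(y,g[y,115:200].tolist())
E
```

```text
fixed [ 0.5553 -0.0779  0.3608 -0.0085  0.      0.    ] 11.95 [-1.8 -1.  -0.4 -1.   0.8  3.1  0.5 -0.5  1.   0.2  1.8  0.1 -1.7  0.2] seatgrip [ 0.5815 -0.068   0.05  ]
dz [ 0.5546 -0.0761  0.3615 -0.008   0.0055  0.    ] 6.43 [-0.9 -0.3 -1.1 -0.3  0.1  1.2  1.1  0.4  0.8  1.   1.5 -1.1 -1.4 -0.9] seatgrip [ 0.5808 -0.0662  0.05  ]
tilt [ 0.5517 -0.0762  0.3594 -0.0081  0.005  -0.0092] 6.4 [-1.  -0.4 -1.1 -0.3  0.1  1.2  1.1  0.3  0.8  1.1  1.5 -1.1 -1.3 -1. ] seatgrip [ 0.5779 -0.0664  0.05  ]
top-based seat (ox=6mm), grip [[0.5523, -0.0778, 0.0], [0.5785, -0.0679, 0.05]]
floor in crop [[60.0, 88.0], [139.0, 60.0], [208.0, 264.0], [128.0, 292.0]]
100 [80, 90, 92, 88, 82, 111, 193, 227, 222, 220, 219, 224, 200, 140, 119, 122, 153, 176, 177, 180, 181, 177, 175, 177, 173, 173, 177, 180, 177, 173, 176, 177, 176, 172, 171, 173, 173, 174, 176, 178, 179, 180, 180, 178, 179, 180, 175, 174, 178, 169, 161, 167, 143, 112, 116, 117, 116, 116, 116, 107, 97, 93, 183, 176, 169, 181, 149, 144, 123, 133, 138, 137, 140, 138, 138, 137, 142, 157, 156, 134, 120, 117, 117, 117, 116]
140 [60, 60, 60, 58, 56, 59, 80, 90, 91, 86, 93, 140, 199, 223, 221, 220, 222, 206, 158, 126, 121, 143, 168, 173, 175, 178, 177, 176, 176, 175, 172, 176, 178, 176, 172, 174, 176, 175, 170, 169, 170, 172, 173, 174, 177, 180, 179, 178, 176, 175, 175, 174, 177, 157, 118, 107, 113, 115, 115, 115, 113, 113, 113, 104, 94, 161, 225, 238, 201, 138, 140, 127, 133, 138, 138, 137, 138, 139, 137, 146, 159, 153, 124, 98, 97]
```

Wrist and top views agree on the seat grip at about (0.5806, -0.0665), yaw 0.36. I'll carry the spring over and hover 3 cm above the floor.

```bash
python3 -m handwheel '[{"linear":[2,-2.3,0],"yaw":0,"jaw":0.1},{"linear":[4.5,-5,0],"yaw":0,"jaw":0.1},{"linear":[7,-8,0],"yaw":0,"jaw":0.1},{"linear":[9.8,-11.1,0],"yaw":0,"jaw":0.1},{"linear":[9.8,-11.1,3],"yaw":0,"jaw":0.1},{"linear":[9.8,-11.1,6],"yaw":0,"jaw":0.1},{"linear":[9.8,-11.1,8.5],"yaw":0,"jaw":0.1},{"linear":[9.8,-11.1,8.9],"yaw":0,"jaw":0.1},{"linear":[9.8,-11.1,8.9],"yaw":0,"jaw":0.1},{"linear":[9.8,-11.1,8.9],"yaw":0,"jaw":0.1},{"linear":[9.8,-11.1,8.9],"yaw":0,"jaw":0.1}]'; python3 - <<'E'
from h import *; from cell import *
s=get_state();print(s["contact_force"],delta(s,[.5815,-.0661,.018],.3595))
E
```

```text
time: 19.17
tool_pos: [0.5824, -0.0659, 0.0477]
ee_rot: [0.984, 0.178, 0.001, 0.0]
contact_force: [0.4, 0.5, -2.8]
grip_width: 0.233
gripper_force: 30.0
[ 0.38392439  0.50856986 -2.78207993] (array([-0.1 , -0.02,  2.97]), np.float64(-0.001))
```

```bash
python3 -m handwheel '[{"linear":[0,0,0.8],"yaw":0,"jaw":0.1},{"linear":[0,0,1.6],"yaw":0,"jaw":0.1},{"linear":[0,0,2.0],"yaw":0,"jaw":0.1},{"linear":[0,0,2.0],"yaw":0,"jaw":0.1},{"linear":[0,0,2.0],"yaw":0,"jaw":0.1},{"linear":[0,0,2.0],"yaw":0,"jaw":0.1}]'
```

```text
time: 19.67
tool_pos: [0.5815, -0.0656, 0.0257]
ee_rot: [0.984, 0.178, 0.0, 0.0]
contact_force: [0.2, 1.3, -4.4]
grip_width: 0.232
gripper_force: 30.0
```

```bash
python3 -m handwheel '[{"linear":[0,0,0.2],"yaw":0,"jaw":0.1},{"linear":[0,0,0.4],"yaw":0,"jaw":0.1},{"linear":[0,0,0.4],"yaw":0,"jaw":0.1},{"linear":[0,0,0.4],"yaw":0,"jaw":0.1},{"linear":[0,0,0.4],"yaw":0,"jaw":0.1}]'
```

```text
time: 20.08
tool_pos: [0.5814, -0.0655, 0.0216]
ee_rot: [0.984, 0.178, -0.0, -0.0]
contact_force: [0.4, 0.9, -2.5]
grip_width: 0.234
gripper_force: 30.0
```

```bash
python3 -m handwheel '[{"linear":[0,0,0.2],"yaw":0,"jaw":0.1},{"linear":[0,0,0.35],"yaw":0,"jaw":0.1},{"linear":[0,0,0.35],"yaw":0,"jaw":0.1},{"linear":[0,0,0.35],"yaw":0,"jaw":0.1},{"linear":[0,0,0.35],"yaw":0,"jaw":0.1}]'
```

```text
time: 20.5
tool_pos: [0.5814, -0.0656, 0.0181]
ee_rot: [0.984, 0.178, -0.0, -0.0]
contact_force: [0.1, -0.1, -3.5]
grip_width: 0.236
gripper_force: 30.0
```

```bash
python3 -m handwheel '[{"linear":[0,0,0.1],"yaw":0,"jaw":0.1},{"linear":[0,0,0.2],"yaw":0,"jaw":0.1},{"linear":[0,0,0.2],"yaw":0,"jaw":0.1},{"linear":[0,0,0.2],"yaw":0,"jaw":0.1},{"linear":[0,0,0.2],"yaw":0,"jaw":0.1}]'
```

```text
time: 20.92
tool_pos: [0.5814, -0.0656, 0.016]
ee_rot: [0.984, 0.178, -0.0, 0.0]
contact_force: [-0.7, -1.2, -4.6]
grip_width: 0.237
gripper_force: 30.0
```

```bash
python3 -m handwheel '[{"linear":[0,0,0.05],"yaw":0,"jaw":0.1},{"linear":[0,0,0.1],"yaw":0,"jaw":0.1},{"linear":[0,0,0.15],"yaw":0,"jaw":0.1},{"linear":[0,0,0.15],"yaw":0,"jaw":0.1},{"linear":[0,0,0.15],"yaw":0,"jaw":0.1},{"linear":[0,0,0.15],"yaw":0,"jaw":0.1}]'
```

```text
time: 21.42
tool_pos: [0.5815, -0.0656, 0.0147]
ee_rot: [0.984, 0.178, 0.0, 0.0]
contact_force: [-1.4, -0.5, 0.9]
grip_width: 0.236
gripper_force: 30.0
```

Contact came exactly at the expected height, so the foot is on the seat floor. I'll press it in lightly, release and rise.

```bash
python3 -m handwheel '[{"linear":[0,0,0.05],"yaw":0,"jaw":0.1},{"linear":[0,0,0.05],"yaw":0,"jaw":0.1},{"linear":[0,0,0.0],"yaw":0,"jaw":0.28},{"linear":[0,0,0],"yaw":0,"jaw":0.35},{"linear":[0,0,0],"yaw":0,"jaw":0.45},{"linear":[0,0,0],"yaw":0,"jaw":0.45},{"linear":[0,0,0],"yaw":0,"jaw":0.45},{"linear":[0,0,0],"yaw":0,"jaw":0.45},{"linear":[0,0,-1],"yaw":0,"jaw":0.45},{"linear":[0,0,-3],"yaw":0,"jaw":0.45},{"linear":[0,0,-6],"yaw":0,"jaw":0.45},{"linear":[0,0,-8],"yaw":0,"jaw":0.45},{"linear":[0,0,-8],"yaw":0,"jaw":0.45},{"linear":[0,0,-8],"yaw":0,"jaw":0.45},{"linear":[0,0,-8],"yaw":0,"jaw":0.45}]'; python3 - <<'E'
from h import *; from cell import *
import numpy as np
s=get_state();c=cams.camera("wrist");g=c["frame"][:,:,::-1].copy();cv2.imwrite("pics/w8.png",g)
R,t=wristRt(c,s);print(s["tool_pos"],s["contact_force"])
# predicted if foot home: dark spots (screws z76, rivet z72, foot hole z18)
a=.36;ex=np.array([np.cos(a),np.sin(a)]);G=np.array([.5815,-.0656])-.001*ex
p=(*(G-.028*ex),a)
X=T(p,np.array([[-.03,0,.072],[.028,0,.076],[.061,.022,.018],[.061,-.022,.018],[.0515,0,.018]]))
uv=proj(c,X,R,t);print(uv.round(1).tolist())
h=cv2.cvtColor(g,cv2.COLOR_BGR2GRAY)
u,v=np.round(uv[0]).astype(int)
n,l,st,ce=cv2.connectedComponentsWithStats((h<75).astype(np.uint8))
for i in range(1,n):
    if 15<st[i][4]<700 and 180<ce[i][0]<330 and 100<ce[i][1]<300: print(st[i].tolist(),ce[i].round(1).tolist())
E
```

```text
time: 22.67
tool_pos: [0.5812, -0.0655, 0.0943]
ee_rot: [0.984, 0.178, -0.0, -0.0]
contact_force: [-0.6, -0.8, 0.6]
grip_width: 0.451
gripper_force: 0.0
[ 0.58116366 -0.06552679  0.09430172] [-0.55715503 -0.78267492  0.56836083]
[[256.4, 275.4], [256.2, 216.3], [233.7, 162.1], [278.9, 162.1], [256.3, 171.6]]
[309, 92, 7, 22, 44] [312.0, 103.8]
[307, 125, 15, 9, 42] [313.1, 129.9]
[207, 140, 9, 8, 20] [211.6, 142.4]
[219, 147, 9, 10, 45] [222.3, 151.9]
[211, 149, 4, 9, 17] [213.1, 152.8]
[288, 148, 9, 9, 50] [291.8, 152.2]
[254, 169, 7, 7, 30] [257.3, 171.9]
[248, 196, 19, 3, 53] [257.3, 196.9]
[253, 203, 9, 10, 60] [256.9, 207.7]
[253, 218, 9, 10, 61] [256.8, 222.5]
[250, 267, 14, 13, 99] [255.2, 272.5]
[223, 284, 7, 8, 44] [226.6, 287.6]
```

The spots match a level, seated spring: screws at (257,215), rivet at (255,272), foot hole at (257,172). I'll check vise clearance for the press pose while closing the jaw and moving over at height.

```bash
python3 -m handwheel '[{"linear":[0,0,0],"yaw":0,"jaw":0.2},{"linear":[-2,0,0],"yaw":0,"jaw":0},{"linear":[-5,0,0],"yaw":0,"jaw":0},{"linear":[-5.9,0,0],"yaw":0,"jaw":0},{"linear":[-5.9,0,0],"yaw":0,"jaw":0},{"linear":[-5.9,0,0],"yaw":0,"jaw":0},{"linear":[-5.9,0,0],"yaw":0,"jaw":0},{"linear":[-5.9,0,0],"yaw":0,"jaw":0}]'; python3 - <<'E'
from h import *; from cell import *
s=get_state();c=cams.camera("top");R=Ro.from_quat(s["ee_rot"]).as_matrix();p=s["tool_pos"]
for y in(.094,-.094):
    X=np.array([p+R@[x,y,-.09] for x in(.037,-.037)]);print((proj(c,X-[0,0,.04])*1.5625).round(0).tolist(),X.round(3).tolist())
w=cams.camera("wrist");g=w["frame"];h=cv2.cvtColor(g,cv2.COLOR_RGB2GRAY)
n,l,st,ce=cv2.connectedComponentsWithStats((h<75).astype(np.uint8))
for i in range(1,n):
    if 15<st[i][4]<900 and 220<ce[i][0]<290 and 130<ce[i][1]<260: print(st[i].tolist(),ce[i].round(1).tolist())
E
```

```text
time: 23.38
tool_pos: [0.5268, -0.086, 0.0944]
ee_rot: [0.984, 0.179, -0.0, -0.0]
contact_force: [1.3, -0.3, 0.2]
grip_width: -0.0
gripper_force: 0.0
[[324.0, 256.0], [342.0, 309.0]] [[0.594, -0.161, 0.184], [0.525, -0.187, 0.184]]
[[188.0, 303.0], [205.0, 357.0]] [[0.528, 0.015, 0.184], [0.459, -0.011, 0.184]]
[253, 130, 9, 10, 66] [257.0, 135.0]
[253, 148, 9, 9, 61] [257.2, 152.2]
[250, 206, 15, 14, 102] [254.6, 212.1]
[221, 238, 7, 8, 44] [224.7, 241.6]
[284, 238, 8, 8, 32] [287.6, 241.6]
```

```bash
python3 -m handwheel '[{"linear":[0,0,1],"yaw":0,"jaw":0},{"linear":[0,0,2],"yaw":0,"jaw":0},{"linear":[0,0,2.5],"yaw":0,"jaw":0},{"linear":[0,0,2.5],"yaw":0,"jaw":0},{"linear":[0,0,2.5],"yaw":0,"jaw":0}]'; python3 -m handwheel '[{"linear":[0,0,0.7],"yaw":0,"jaw":0},{"linear":[0,0,1.4],"yaw":0,"jaw":0},{"linear":[0,0,1.7],"yaw":0,"jaw":0},{"linear":[0,0,1.8],"yaw":0,"jaw":0},{"linear":[0,0,1.8],"yaw":0,"jaw":0},{"linear":[0,0,1.8],"yaw":0,"jaw":0}]'
```

```text
time: 23.9
tool_pos: [0.5259, -0.0862, 0.0689]
ee_rot: [0.984, 0.178, -0.0, -0.0]
contact_force: [-1.0, 0.2, -0.2]
grip_width: 0.005
gripper_force: 0.0
time: 24.4
tool_pos: [0.5262, -0.0863, 0.0516]
ee_rot: [0.984, 0.178, 0.0, 0.0]
contact_force: [0.9, -0.5, 0.1]
grip_width: 0.006
gripper_force: 0.0
```

```bash
python3 -m handwheel '[{"linear":[0,0,0.1],"yaw":0,"jaw":0},{"linear":[0,0,0.2],"yaw":0,"jaw":0},{"linear":[0,0,0.3],"yaw":0,"jaw":0},{"linear":[0,0,0.35],"yaw":0,"jaw":0},{"linear":[0,0,0.35],"yaw":0,"jaw":0},{"linear":[0,0,0.35],"yaw":0,"jaw":0},{"linear":[0,0,0.35],"yaw":0,"jaw":0}]'
```

```text
time: 24.98
tool_pos: [0.5262, -0.0863, 0.0482]
ee_rot: [0.984, 0.178, 0.0, 0.0]
contact_force: [-0.8, -1.0, 1.1]
grip_width: 0.006
gripper_force: 0.6
```

```bash
python3 -m handwheel '[{"linear":[0,0,0.1],"yaw":0,"jaw":0},{"linear":[0,0,0.2],"yaw":0,"jaw":0},{"linear":[0,0,0.3],"yaw":0,"jaw":0},{"linear":[0,0,0.3],"yaw":0,"jaw":0},{"linear":[0,0,0.3],"yaw":0,"jaw":0},{"linear":[0,0,0.3],"yaw":0,"jaw":0}]'
```

```text
time: 25.48
tool_pos: [0.5262, -0.0864, 0.0453]
ee_rot: [0.984, 0.178, -0.0, 0.0]
contact_force: [-3.3, -0.8, 6.0]
grip_width: 0.005
gripper_force: 3.2
```

```bash
python3 -m handwheel '[{"linear":[0,0,0.1],"yaw":0,"jaw":0},{"linear":[0,0,0.2],"yaw":0,"jaw":0},{"linear":[0,0,0.22],"yaw":0,"jaw":0},{"linear":[0,0,0.22],"yaw":0,"jaw":0},{"linear":[0,0,0.22],"yaw":0,"jaw":0},{"linear":[0,0,0.22],"yaw":0,"jaw":0},{"linear":[0,0,0.22],"yaw":0,"jaw":0},{"linear":[0,0,0.22],"yaw":0,"jaw":0},{"linear":[0,0,0.22],"yaw":0,"jaw":0},{"linear":[0,0,0.22],"yaw":0,"jaw":0},{"linear":[0,0,0.22],"yaw":0,"jaw":0},{"linear":[0,0,0.22],"yaw":0,"jaw":0},{"linear":[0,0,0.22],"yaw":0,"jaw":0},{"linear":[0,0,0.22],"yaw":0,"jaw":0},{"linear":[0,0,0.22],"yaw":0,"jaw":0},{"linear":[0,0,0.22],"yaw":0,"jaw":0},{"linear":[0,0,0.22],"yaw":0,"jaw":0},{"linear":[0,0,0.22],"yaw":0,"jaw":0}]'
```

```text
time: 26.98
tool_pos: [0.5262, -0.0865, 0.0435]
ee_rot: [0.984, 0.178, 0.0, 0.0]
contact_force: [-4.7, -2.3, 9.3]
grip_width: 0.004
gripper_force: 4.8
```

```bash
python3 -m handwheel '[{"linear":[0,0,0.03],"yaw":0,"jaw":0},{"linear":[0,0,0.03],"yaw":0,"jaw":0},{"linear":[0,0,0.03],"yaw":0,"jaw":0},{"linear":[0,0,0.03],"yaw":0,"jaw":0},{"linear":[0,0,0.03],"yaw":0,"jaw":0},{"linear":[0,0,0.03],"yaw":0,"jaw":0},{"linear":[0,0,0.03],"yaw":0,"jaw":0},{"linear":[0,0,0.03],"yaw":0,"jaw":0},{"linear":[0,0,0.03],"yaw":0,"jaw":0},{"linear":[0,0,0.03],"yaw":0,"jaw":0},{"linear":[0,0,0.03],"yaw":0,"jaw":0},{"linear":[0,0,0.03],"yaw":0,"jaw":0},{"linear":[0,0,0.03],"yaw":0,"jaw":0},{"linear":[0,0,0.03],"yaw":0,"jaw":0},{"linear":[0,0,0.03],"yaw":0,"jaw":0},{"linear":[0,0,0.03],"yaw":0,"jaw":0}]'
```

```text
time: 28.32
tool_pos: [0.5262, -0.0865, 0.0432]
ee_rot: [0.984, 0.178, -0.0, 0.0]
contact_force: [-5.0, -0.2, 11.5]
grip_width: 0.007
gripper_force: 5.1
```

```bash
python3 -m handwheel '[{"linear":[0,0,-0.3],"yaw":0,"jaw":0},{"linear":[0,0,-1],"yaw":0,"jaw":0},{"linear":[0,0,-3],"yaw":0,"jaw":0},{"linear":[0,0,-5],"yaw":0,"jaw":0},{"linear":[0,0,-5],"yaw":0,"jaw":0},{"linear":[0,0,-5],"yaw":0,"jaw":0},{"linear":[0,0,-5],"yaw":0,"jaw":0},{"linear":[0,0,-5],"yaw":0,"jaw":0}]'; python3 - <<'E'
from h import *; from cell import *
s=get_state();c=cams.camera("wrist");h=cv2.cvtColor(c["frame"],cv2.COLOR_RGB2GRAY);print(s["contact_force"])
n,l,st,ce=cv2.connectedComponentsWithStats((h<75).astype(np.uint8))
for i in range(1,n):
    if 15<st[i][4]<900 and 220<ce[i][0]<290 and 90<ce[i][1]<260: print(st[i].tolist(),ce[i].round(1).tolist())
E
```

```text
time: 28.98
tool_pos: [0.5257, -0.0861, 0.0916]
ee_rot: [0.984, 0.178, -0.001, -0.0]
contact_force: [0.3, -0.2, -0.2]
grip_width: 0.003
gripper_force: 0.0
[ 0.28197587 -0.21153044 -0.23265011]
[254, 105, 8, 9, 24] [257.6, 109.0]
[248, 123, 20, 2, 34] [258.0, 123.6]
[253, 129, 10, 11, 69] [257.2, 133.9]
[253, 147, 9, 10, 66] [257.1, 151.4]
[250, 206, 15, 15, 106] [254.8, 212.4]
[222, 238, 6, 9, 46] [224.7, 241.8]
[285, 239, 8, 8, 34] [288.5, 242.1]
```

The seated spring gave about 5.3 mm at roughly 10 N and stayed put. The arm is clear, so I'm handing in.

```bash
python3 -c "from cell import hand_in;print(hand_in())"
```

```text
the job is handed in; nothing more can be done
None
```

I set the middle spring home in the housing and handed the job in: it gave about 5.5 mm at 10.5 N on the bench and about 5.3 mm at 9–11.5 N in the seat, the right-hand one was stiff (about 2 mm at 8–9 N), and the left one was never pressed.

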